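# Unload the two-door slide cassette store

## Robot

A 6-joint arm with a two-finger parallel gripper is mounted at the origin on the work surface. World frame = base frame: x ahead of the robot, y to its left, z up, the work surface at z = 0. Lengths are in m, angles in rad, forces in N, time in s.
With the tool pointing down it reaches from about 0.35 to 0.775 m from the base axis. Payload 5.5 kg.
Tool frame: the origin (TCP) lies between the finger pads; the fingertips stand 22 mm ahead of it and the grasp point (between the pads) lies 3 mm ahead of it; z points along the fingers, y is the direction in which the jaws open and shut (so a half turn about z gives the same grasp; the last joint's range is limited). The gripper opens to 85 mm and grips with 20 to 120 N. Pads are 22 mm wide; open, the fingers measure 114 mm over their backs; the gripper's body (76 mm by 85 mm) begins 54 mm behind the grasp point. The pads swing forward as they close: fully open they stand 13 mm farther back than shut.
Start: joints at [-1.469, 0.313, 0.046, 1.304, 0, 1.431], TCP at [0.138, -0.558, 0.253] pointing down, gripper open.
Joint ranges: [-2.76, 2.76], [-0.86, 1.69], [-1.03, 1.26], [-2.2, 2.34], [-1.47, 1.5], [-3.14, 3.14]. Speed limits (rad/s): [2.57, 2.57, 3.14, 3.14, 3.14, 3.14].

## Interface

Orientations are given as a unit quaternion [w, x, y, z].
In Python, from cell import robot, optics, order gives the robot as it stands. The module is installed in compiled form; this text tells all that it offers.
- The arm moves only by the tool apply_moves, never from a script. Its argument "targets" is a list of rows, each a list of 5 numbers: the opening in per cent of the stroke, from 0 (shut) to 100 (fully open), then the shift along the tool's x, y, z in cm, then the turn about the tool's z in degrees. In form: [[grip, dx, dy, dz, roll], ...]. A call has 1 to 10 rows; each row is the pose to reach, as a shift and turn from the pose commanded when the call began, along the tool's axes at that moment; what a row does not reach only later rows make up. A row lasts 1/8 s, in which the tool goes at most 62.5 mm and 10.7 degrees, less where a joint would pass 70% of its speed; a pose out of reach is approached as far as the arm can. A call with a gripper value outside its range is refused whole. The fingers move at their own pace and stop on an object; "newtons" is the grip in N (left out, the last holds). Time passes only in rows, so rows that repeat a pose let the fingers close. It gives the time, the measured TCP pose, the force and the opening at its end, in the units of the state.
- robot.state(): the state, without advancing time (a new reading comes with each control period).
- optics.get_image(name): name is "scene" or "top" or "wrist"; returns (picture, depth): 420x560x3 uint8, red, green, blue; 420x560 float32, m along the optical axis (not along the pixel's ray), 0 where there is no reading.
- optics.calibration(name): a dict with "fx", "fy", "cx", "cy" (pixels), "R" (3x3) and "t" (3): a world point X has camera coordinates R X + t. Camera axes: x right, y down, z forward; pixel columns grow to the right and rows downward; lengths in m; the calibration is good to about 2 mm. A picture is of the moment at which its call begins: read the wrist's pose just before it. calibration takes no time and is no camera call; for the wrist camera it gives the pose at the moment of the call.
- order.close_job(): hands the job in, once; it reports no verdict.
The state is a dict: "clock": time; "q": joint angles; "qd": joint speeds; "joint_torque": joint torques, N m; "position": TCP position; "eef_rot": TCP orientation; "force": force on the tool from outside, world axes, zero at the start; "wrist_torque": the same for the moment, N m; "finger_gap": opening from 0.0 (shut) to 1.0 (fully open).
Only numpy, scipy, OpenCV 4.12 (cv2) and the standard library are available. Lean on these libraries where they do the work, as an engineer would, in place of code of your own. Each camera call takes 0.05 s, during which the arm holds its last target. There are 200 camera calls.

## Task

Unload the slide cassette store: swing its right-hand door wide open, then lift the bolt of the left-hand door and swing that door wide open too. Push out every cassette inside with its ejector slide and put them all in the green carrier tray, flat on its floor, none on top of another. Then lock up: shut the left door and push its bolt fully down, and last shut the right door; do not disturb the other things on the bench.

Things in the scene. Friction and masses are not known exactly. Their poses are not given: they have to be found in the camera images.
- store: Fixed low white cabinet, sizes in mm: 310 wide (y), 145 deep (x 0 to 145), 91 tall, roof clear plastic, closed. Origin: front plane, mid-width, at the bench; x to the back, y to the left seen from the robot. Its 10 thick floor runs on 110 in front as an apron under the two upright doors (tops at 95). Bays 1, 2, 3 at y -65, 0, 65, 41 wide. A brass keeper 14 tall stands on the apron at y 32, x -44 to -19
- right_leaf (a joint): Right-hand (active) door, on an upright hinge axis at store x -7 mm, y -155; 0 shut, grows as it swings out towards the robot, stop at 1.75 rad; light friction, stays where left, no latch. Its grey lip overlaps the front of the left door's edge, so the left door must be shut before it
- right_leaf_handle (a point): Point to grip on the right door's dark handle: an upright round bar 14 mm thick, 47 mm in front of the door's mid-plane, 115 mm from the hinge axis along the door; its top is 18 mm above this point (130 above the bench); only its foot, 47 to 57 mm lower, is joined to the door
- left_leaf (a joint): Left-hand (passive) door, on an upright hinge axis at store x -7 mm, y +155; 0 shut, grows as it swings out towards the robot, stop at 1.75 rad; light friction, stays where left. Held shut while its bolt is down
- left_leaf_handle (a point): Point to grip on the left door's handle: a bar like that of the right door, 55 mm from the hinge axis
- bolt (a joint): Bolt of the left door: a brass rod on its face, which drops behind the keeper on the apron. 0 down (locked), grows as it is lifted, stop at 0.022 m; it clears the keeper from 0.010 m, goes down again only with the door fully shut, and stays where it is left (about 4 N of friction)
- bolt_grip (a point): Middle of the bolt's red grip above the door, 15 mm below its top (grip's top 135 mm above the bench when down); grip 14 mm across the door (y), 22 in x, 34 tall; it rides with the door, 67 mm from the left handle towards the meeting edge
- ejector1 (a joint): Spring ejector slide of bay 1: 0 at rest; grows as its thumb piece is pushed towards the doors (store -x), stop at 0.080 m. 1.6 N at rest to 5 N at the end; springs back when let go. Its pusher shoves that bay's cassette out in front by 80 mm, leaving its rear 30 mm in the bay
- ejector1_thumb (a point): Top middle of the yellow thumb piece of ejector 1 on the roof: a fin 12 mm thick (x), 34 wide (y), standing 38 mm above the roof, its top 129 mm above the bench; the roof behind it is bare for 35 mm
- ejector2 (a joint): Spring ejector slide of bay 2: 0 at rest; grows as its thumb piece is pushed towards the doors (store -x), stop at 0.080 m. 1.6 N at rest to 5 N at the end; springs back when let go. Its pusher shoves that bay's cassette out in front by 80 mm, leaving its rear 30 mm in the bay
- ejector2_thumb (a point): Top middle of the yellow thumb piece of ejector 2 on the roof: a fin 12 mm thick (x), 34 wide (y), standing 38 mm above the roof, its top 129 mm above the bench; the roof behind it is bare for 35 mm
- ejector3 (a joint): Spring ejector slide of bay 3: 0 at rest; grows as its thumb piece is pushed towards the doors (store -x), stop at 0.080 m. 1.6 N at rest to 5 N at the end; springs back when let go. Its pusher shoves that bay's cassette out in front by 80 mm, leaving its rear 30 mm in the bay
- ejector3_thumb (a point): Top middle of the yellow thumb piece of ejector 3 on the roof: a fin 12 mm thick (x), 34 wide (y), standing 38 mm above the roof, its top 129 mm above the bench; the roof behind it is bare for 35 mm
- cassette1: Blue slide cassette of bay 1 (absent in some runs), loose, 0.16 kg: body 100 (x) x 36 (y) x 46 tall, with a black carrying rib on top in its middle, 30 (x) x 14 (y) x 24 tall (70 in all). Origin at the centre of its underside; at first it lies with x along the store's x, its front end 11 to 15 mm behind the front plane
- cassette2: Blue slide cassette of bay 2 (absent in some runs), loose, 0.16 kg: body 100 (x) x 36 (y) x 46 tall, with a black carrying rib on top in its middle, 30 (x) x 14 (y) x 24 tall (70 in all). Origin at the centre of its underside; at first it lies with x along the store's x, its front end 11 to 15 mm behind the front plane
- cassette3: Blue slide cassette of bay 3 (absent in some runs), loose, 0.16 kg: body 100 (x) x 36 (y) x 46 tall, with a black carrying rib on top in its middle, 30 (x) x 14 (y) x 24 tall (70 in all). Origin at the centre of its underside; at first it lies with x along the store's x, its front end 11 to 15 mm behind the front plane
- tray: Green carrier tray, loose, 0.8 kg, open on top: 210 (x) x 150 (y) x 35 tall, walls and floor 4 thick; origin at the centre of its underside. To the left or the right of the store
- slide_box: Bystander: grey slide box, 170 x 100 x 30 mm; origin at the centre of its underside. Not to be disturbed
- amber: Bystander: amber bottle, 64 mm wide, 130 tall; origin at the centre of its underside. Not to be disturbed
- beaker: Bystander: clear beaker, 72 mm wide, 90 tall; origin at the centre of its underside. Not to be disturbed
- petri: Bystander: glass dish, 90 mm wide, 30 tall; origin at the centre of its underside. Not to be disturbed
- oil: Bystander: white dropper bottle, 40 mm wide, 75 tall; origin at the centre of its underside. Not to be disturbed
- timer: Bystander: orange timer, 50 x 60 x 22 mm; origin at the centre of its underside. Not to be disturbed

How it is judged:
On the way, in this order (a step that is already met when the one before it is completed fails the run):
1. the right-hand door is swung wide open (over 1.2 rad) (value of joint right_leaf above 1.2 rad), for 0.2 s.
2. the left door's bolt is lifted clear of its keeper (value of joint bolt above 0.012 m), for 0.2 s.
3. the left-hand door is swung wide open (over 1.2 rad) (value of joint left_leaf above 1.2 rad), for 0.2 s.
4. every cassette lies in the tray (x of cassette1 in the frame of tray between -0.1 and 0.1 m and y of cassette1 in the frame of tray between -0.07 and 0.07 m and z of cassette1 in the frame of tray between -0.01 and 0.03 m and linear speed of each of cassette1, cassette2, cassette3 below 0.03 m/s and x of cassette2 in the frame of tray between -0.1 and 0.1 m and y of cassette2 in the frame of tray between -0.07 and 0.07 m and z of cassette2 in the frame of tray between -0.01 and 0.03 m and x of cassette3 in the frame of tray between -0.1 and 0.1 m and y of cassette3 in the frame of tray between -0.07 and 0.07 m and z of cassette3 in the frame of tray between -0.01 and 0.03 m and angle between tray's own z axis and vertical below 0.1 rad and height (world z) of tray below 0.01 m), for 0.2 s.
5. the left-hand door is shut again and its bolt is down (value of joint left_leaf below 0.05 rad and value of joint bolt below 0.004 m), for 0.2 s.
6. the right-hand door is shut again (value of joint right_leaf below 0.08 rad), for 0.2 s.
At the end, for the whole second after the job is handed in: Every cassette rests in the tray, its origin within 100 mm (tray x) and 70 mm (tray y) of its centre and under 30 mm above its underside (on base or side, not on another); tray flat on the bench; left door shut (under 0.05 rad), bolt down (under 4 mm), right door shut (under 0.08 rad) (all of step 4 and all of step 5 and value of joint right_leaf below 0.08 rad); the robot touches nothing.
It fails at once if a bystander is shoved more than 30 mm or tipped over (distance of any of slide_box, amber, beaker, petri, oil, timer from where it was at the start of the episode above 0.03 m or angle between any of slide_box, amber, beaker, petri, oil, timer's own z axis and vertical above 0.6 rad).
Of cassette1, cassette2, cassette3 only 2 to 3 are there at a start; the rules pass over those that are not, and their reading is None.
At some moment in a run one of tray may be knocked a few centimetres aside while the robot is not near it.
Once in a run the grip may slacken for a moment while it holds something.
It also fails if it takes over 210 s, if anything falls off the work surface, if the arm or the gripper's body presses on something with over 40 N, if the wrist force passes 120 N, or if a joint passes its speed limit or range.

## Working session

There is one attempt and no reset: what is moved stays moved. The work goes in short steps, Python scripts to look and compute and a tool call to move; the robot and the scene stay as the last step left them, time stands still between calls to the robot, and variables do not carry over. Pictures are saved under pics/ and viewed, about 12 in all and at most 16, crops included, and the job is handed in when it is done.

Besides the shell and the picture viewer there is one more tool, called after ">>>" as name(argument=value, ...), one argument or row to a line, values as JSON. apply_moves: Moves the arm, as the interface text tells. Its arguments: {"type":"object","properties":{"targets":{"type":"array"},"newtons":{"type":"number"}},"required":["targets"]}

```bash
mkdir -p pics; cat > h.py <<'E'
import numpy as np, cv2
from cell import robot, optics, order
def snap(n, f, up=1.0, crop=None):
    im,d=optics.get_image(n); np.savez(''+f, im=im,d=d,**optics.calibration(n))
    o=im[...,::-1]
    if crop: u0,v0,u1,v1=crop; o=o[v0:v1,u0:u1]
    if up!=1: o=cv2.resize(o,None,fx=up,fy=up,interpolation=cv2.INTER_CUBIC)
    cv2.imwrite('pics/'+f+'.png',o)
def pts(f):
    z=np.load(''+f+'.npz'); d=z['d']; v,u=np.indices(d.shape)
    c=np.stack([(u-z['cx'])/z['fx']*d,(v-z['cy'])/z['fy']*d,d],-1)
    return (c-z['t'])@z['R'], d>0, z['im']
def st():
    s=robot.state(); print(round(s['clock'],2),np.round(s['position'],4),np.round(s['eef_rot'],3),'F',np.round(s['force'],1),'gap',round(s['finger_gap'],3),'q',np.round(s['q'],2))
E
python3 - <<'E'
from h import *
st()
for n in ('scene','top'):
    snap(n,n+'0',1.4); c=optics.calibration(n); print(n,c)
E
```

```text
0.0 [ 0.1376 -0.5578  0.2524] [-0.001  0.993  0.121  0.   ] F [-0.   0.1  0.6] gap 0.999 q [-1.47  0.31  0.05  1.3   0.    1.43]
scene {'fx': 527.1690142224448, 'fy': 527.1690142224448, 'cx': 281.6660841376117, 'cy': 206.75923958170821, 'R': array([[-0.47769828,  0.8785211 , -0.00224046],
       [ 0.64845356,  0.35087554, -0.67556964],
       [-0.59271606, -0.32417129, -0.73729278]]), 't': array([ 0.27405819, -0.30325942,  1.59754723])}
top {'fx': 466.3452837363117, 'fy': 466.3452837363117, 'cx': 277.04279828531935, 'cy': 212.26897374855687, 'R': array([[ 0.0275141 , -0.99958678,  0.00832146],
       [-0.98277921, -0.02857127, -0.18256153],
       [ 0.18272385, -0.00315515, -0.98315921]]), 't': array([-0.00465716,  0.60235558,  1.16160055])}
```

View pics/scene0.png

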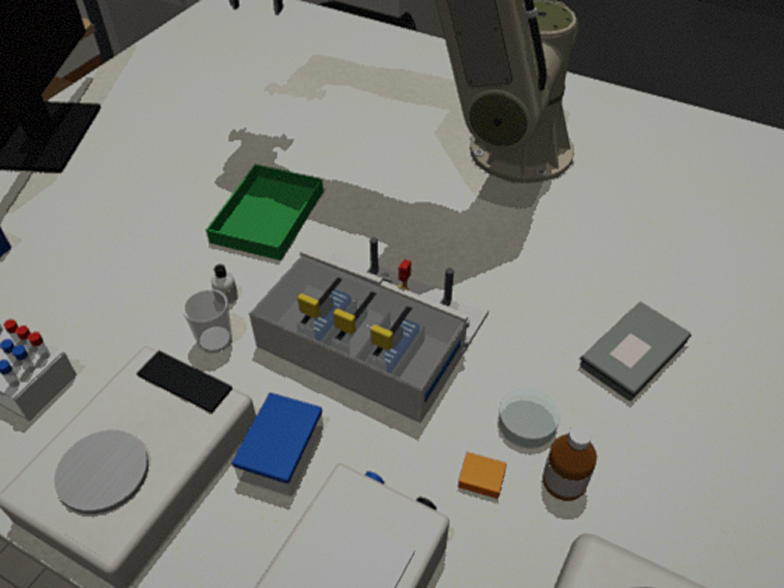

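View pics/top0.png

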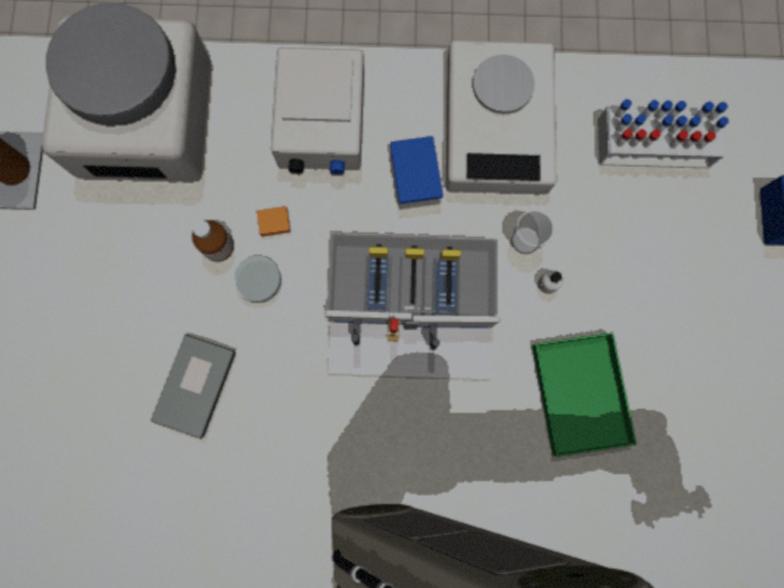

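Viewed 2: the store sits ahead of the robot (top view, 330–497 × 232–380). Blue cassettes show in bays 3 (378,280) and 1 (449,280), and bay 2 looks empty. The tray is to the right of the store (585,393). Next I measure.

```bash
python3 - <<'E'
from h import *
for f in ('top0','scene0'):
    P,ok,im=pts(f); r,g,b=[im[...,i].astype(int) for i in range(3)]
    def comp(m,lbl,zt=None,amin=12):
        n,L,s,c=cv2.connectedComponentsWithStats((m&ok).astype(np.uint8))
        for i in range(1,n):
            if s[i,4]>=amin:
                q=P[L==i]
                if q[:,0].max()>1.1: continue
                zt=np.percentile(q[:,2],95); t=q[q[:,2]>zt-.006]
                print(f,lbl,s[i,4],'px',np.round(c[i],0),'med',np.round(np.median(q,0),4),'ztop',round(zt,4),'topmed',np.round(np.median(t,0),4))
    comp((r>150)&(g>130)&(b<80),'yellow')
    comp((r>150)&(g<70)&(b<70),'red')
    m=(g>60)&(r<50)&(b<80)
    comp(m,'green',amin=200)
    n,L,s,c=cv2.connectedComponentsWithStats((m&ok).astype(np.uint8)); i=1+np.argmax(s[1:,4])
    q=P[L==i]; q=q[q[:,2]>.02]; print('tray rim rect',cv2.minAreaRect(q[:,:2].astype(np.float32)*1000))
    q=P[L==i]; print('tray all', cv2.minAreaRect(q[:,:2].astype(np.float32)*1000))
    # store structure: dark handles
    m=(r<75)&(g<75)&(b<75)&(P[...,2]>.1)&(P[...,2]<.14)&(P[...,0]>.3)&(P[...,0]<.75)&(abs(P[...,1])<.35)
    comp(m,'handle',amin=5)
    m=(P[...,2]>.075)&(P[...,2]<.1)&(P[...,0]>.3)&(P[...,0]<.85)&(P[...,1]>-.35)&(P[...,1]<.3)&ok
    n,L,s,c=cv2.connectedComponentsWithStats(m.astype(np.uint8)); i=1+np.argmax(s[1:,4])
    print('store rect',cv2.minAreaRect(P[L==i][:,:2].astype(np.float32)*1000))
E
```

```text
top0 yellow 34 px [270. 178.] med [0.6746 0.0325 0.1287] ztop 0.1311 topmed [0.6746 0.0326 0.1288]
top0 yellow 34 px [296. 179.] med [ 0.6741 -0.032   0.1286] ztop 0.1315 topmed [ 0.6739 -0.0297  0.1289]
top0 yellow 34 px [322. 180.] med [ 0.6737 -0.097   0.1281] ztop 0.1325 topmed [ 0.6736 -0.0994  0.1287]
top0 green 1879 px [418. 290.] med [ 0.3848 -0.3686  0.0037] ztop 0.0329 topmed [ 0.4615 -0.2901  0.0335]
tray rim rect ((434.8445129394531, -352.13067626953125), (206.26724243164062, 139.80152893066406), 9.497736930847168)
tray all ((435.5028076171875, -356.0654602050781), (206.26724243164062, 147.78048706054688), 9.497736930847168)
top0 handle 14 px [152. 163.] med [0.7131 0.3348 0.1054] ztop 0.1204 topmed [0.7025 0.3344 0.1217]
top0 handle 5 px [322. 185.] med [ 0.6676 -0.0993  0.1007] ztop 0.1048 topmed [ 0.6676 -0.0993  0.1007]
top0 handle 21 px [254. 242.] med [0.5125 0.0643 0.1276] ztop 0.1318 topmed [0.5162 0.0642 0.1286]
top0 handle 11 px [310. 245.] med [ 0.5086 -0.0694  0.1263] ztop 0.1318 topmed [ 0.5115 -0.0694  0.1287]
store rect ((629.4135131835938, -33.031326293945
[... 851 characters left out ...]
med [0.5515 0.0059 0.1193] ztop 0.1297 topmed [0.5515 0.0056 0.1281]
scene0 handle 60 px [320. 198.] med [0.5224 0.0711 0.1171] ztop 0.1312 topmed [0.5215 0.0688 0.1292]
scene0 handle 99 px [221. 220.] med [ 0.6799 -0.0923  0.1121] ztop 0.1238 topmed [ 0.6803 -0.0903  0.1214]
scene0 handle 114 px [246. 231.] med [ 0.6808 -0.0283  0.1129] ztop 0.1239 topmed [ 0.6811 -0.0296  0.1213]
scene0 handle 111 px [272. 243.] med [0.6813 0.0359 0.1121] ztop 0.1231 topmed [0.6813 0.0372 0.1217]
scene0 handle 69 px [407. 319.] med [0.7188 0.3436 0.1085] ztop 0.1246 topmed [0.7177 0.3415 0.1224]
store rect ((630.5880737304688, -30.765731811523438), (317.3500061035156, 177.5321502685547), 89.47642517089844)
```

```bash
cat >> h.py <<'E'
from scipy.spatial.transform import Rotation as Ro
SO=np.array([.571,-.0315]); SY=-.007
def S(x,y): # store mm -> world m
    c,s=np.cos(SY),np.sin(SY); return SO+np.array([c*x-s*y,s*x+c*y])/1000
def plan(rows, cur=None):
    """rows: (x,y,z,psi_deg|None) world TCP, psi = world heading of tool x"""
    s=robot.state(); w,x,y,z=s['eef_rot']; R=Ro.from_quat([x,y,z,w]).as_matrix()
    p=np.array(s['position']) if cur is None else np.array(cur); psi=np.degrees(np.arctan2(R[1,0],R[0,0]))
    print('psi',round(psi,1),'pos',np.round(p,4),'t',round(s['clock'],1))
    for r in rows:
        d=R.T@(np.array(r[:3])-p)*100
        dr=0 if r[3] is None else -((r[3]-psi+180)%360-180)
        print([round(v,1) for v in d],round(dr,1))
def door(side,th,psi0,z=.115,r=None):
    """handle TCP poses for door angles th (rad)"""
    sg=1 if side=='R' else -1
    H=np.array([-7,-155*sg]); L=115 if side=='R' else 55
    out=[]
    for t in th:
        c,s_=np.cos(sg*t),np.sin(sg*t); v=np.array([-47,L*sg])
        out.append((*S(*(H+[c*v[0]-s_*v[1],s_*v[0]+c*v[1]])),z,psi0+np.degrees(sg*t)))
    return out
E
python3 - <<'E'
from h import *
h=door('R',[0],13.9)[0]; print(h)
plan([(h[0],h[1],.252,None),h])
P,ok,im=pts('top0'); r,g,b=[im[...,i].astype(int) for i in range(3)]
m=(b>r+25)&(b>g+5)&ok
for y in (-65,0,65):
    w=S(80,y); k=m&(abs(P[...,0]-w[0])<.06)&(abs(P[...,1]-w[1])<.025); print(y,k.sum())
E
```

```text
(np.float64(0.5167213252812588), np.float64(-0.0711210230909941), 0.115, np.float64(13.9))
psi 13.9 pos [ 0.1376 -0.5579  0.2525] t 0.1
[np.float64(48.5), np.float64(-38.2), np.float64(0.1)] 0
[np.float64(48.5), np.float64(-38.2), np.float64(13.8)] -0.0
-65 202
0 0
65 179
```

>>> apply_moves(
  targets=[
    [40, 4.8, -3.8, 0, 0],
    [40, 9.6, -7.6, 0, 0],
    [40, 14.4, -11.4, 0, 0],
    [40, 19.2, -15.2, 0, 0],
    [40, 24, -19, 0, 0],
    [40, 29, -22.8, 0, 0],
    [40, 34, -26.6, 0, 0],
    [40, 39, -30.5, 0, 0],
    [40, 44, -34.5, 0, 0],
    [40, 48.5, -38.2, 0, 0],
  ],
  newtons=40,
)

```text
clock: 1.35
position: [0.518, -0.0694, 0.253]
eef_rot: [0.0, 0.993, 0.121, -0.0]
force: [1.9, -0.7, 0.4]
finger_gap: 0.401
```

```bash
python3 - <<'E'
from h import *
snap('wrist','w1',1.4); st()
P,ok,im=pts('w1'); r,g,b=[im[...,i].astype(int) for i in range(3)]
for lo,hi in((.12,.136),):
    m=ok&(P[...,2]>lo)&(P[...,2]<hi)&(P[...,0]<.6)
    n,L,s,c=cv2.connectedComponentsWithStats(m.astype(np.uint8))
    for i in range(1,n):
        if s[i,4]>60: q=P[L==i]; print(s[i,4],np.round(c[i]),np.round(q.mean(0),4),np.round(q.max(0)-q.min(0),4),im[L==i].mean(0).round())
E
```

```text
1.4 [ 0.5214 -0.0639  0.2528] [-0.002  0.992  0.124  0.002] F [3.5 3.1 0.9] gap 0.399 q [-0.28  0.22 -0.09  1.27  0.    2.62]
486 [211. 164.] [0.5456 0.0066 0.1329] [0.0221 0.0142 0.0158] [103.  54.  52.]
302 [128. 173.] [0.5204 0.0738 0.1284] [0.0139 0.0141 0.0123] [64. 65. 65.]
217 [288. 215.] [ 0.5174 -0.0654  0.1287] [0.0136 0.0134 0.0112] [ 97. 100. 102.]
```

View pics/w1.png

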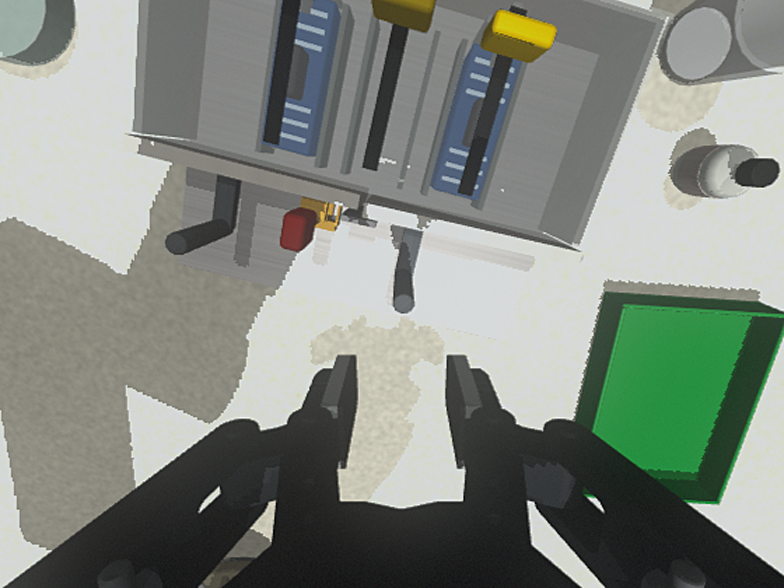

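The third picture shows the right handle top at (403,302), midway between the jaws, and the arm was still settling. Bays 1 and 3 hold cassettes and bay 2 is empty. Descending.

>>> apply_moves(
  targets=[
    [40, 48.5, -38.2, 0, 0],
  ],
)

```text
clock: 1.52
position: [0.5554, -0.0215, 0.2529]
eef_rot: [0.0, 0.993, 0.12, -0.001]
force: [1.3, -0.7, 0.2]
finger_gap: 0.401
```

```bash
python3 -c "
from h import *
st()"
```

```text
1.52 [ 0.5554 -0.0215  0.2529] [ 0.     0.993  0.12  -0.001] F [ 1.3 -0.7  0.2] gap 0.401 q [-0.18  0.28 -0.    1.29 -0.    2.72]
```

>>> apply_moves(
  targets=[
    [40, 0, 0, 0, 0],
    [40, 0, 0, 0, 0],
  ],
)

```text
clock: 1.78
position: [0.555, -0.0218, 0.2526]
eef_rot: [-0.0, 0.993, 0.121, -0.001]
force: [-0.2, 0.2, 0.2]
finger_gap: 0.4
```

```bash
python3 -c "
from h import *
st()
plan([(.517,-.069,.252,13.9),(.517,-.069,.115,13.9)])
snap('wrist','w2')
P,ok,im=pts('w2')
m=ok&(P[...,2]>.12)&(P[...,2]<.136)&(P[...,0]<.6)
n,L,s,c=cv2.connectedComponentsWithStats(m.astype(np.uint8))
for i in range(1,n):
    if s[i,4]>60: q=P[L==i]; print(s[i,4],np.round(q.mean(0),4),np.round((q.max(0)+q.min(0))/2,4))
"
```

```text
1.77 [ 0.555  -0.0218  0.2526] [-0.     0.993  0.121 -0.001] F [-0.2  0.2  0.2] gap 0.4 q [-0.18  0.28 -0.01  1.29 -0.    2.72]
psi 13.9 pos [ 0.555  -0.0218  0.2526] t 1.8
[np.float64(-4.8), np.float64(3.7), np.float64(0.1)] 0.0
[np.float64(-4.8), np.float64(3.7), np.float64(13.8)] 0.0
394 [0.5432 0.0011 0.1332] [0.541  0.0013 0.128 ]
247 [0.518  0.0679 0.1285] [0.5168 0.0687 0.1263]
```

>>> apply_moves(
  targets=[
    [40, -4.8, 3.8, 0.1, 0],
    [40, -4.8, 3.8, 5, 0],
    [40, -4.8, 3.8, 11, 0],
    [40, -4.8, 3.8, 13.8, 0],
    [40, -4.8, 3.8, 13.8, 0],
    [10, -4.8, 3.8, 13.8, 0],
    [0, -4.8, 3.8, 13.8, 0],
    [0, -4.8, 3.8, 13.8, 0],
    [0, -4.8, 3.8, 13.8, 0],
  ],
  newtons=30,
)

```text
clock: 2.95
position: [0.519, -0.0704, 0.117]
eef_rot: [0.0, 0.993, 0.121, 0.001]
force: [-1.4, 2.9, 6.8]
finger_gap: 0.153
```

```bash
python3 -c "
from h import *
st()
plan(door('R',[.15,.3,.45,.6,.75,.9,1.05,1.2,1.35,1.45],13.9))
"
```

```text
2.95 [ 0.519  -0.0704  0.117 ] [0.    0.993 0.121 0.001] F [-1.4  2.9  6.8] gap 0.153 q [-0.29  0.3  -0.33  0.95  0.    2.61]
psi 13.9 pos [ 0.519  -0.0704  0.117 ] t 3.0
[np.float64(-2.1), np.float64(0.4), np.float64(0.2)] -8.6
[np.float64(-3.8), np.float64(1.1), np.float64(0.2)] -17.2
[np.float64(-5.4), np.float64(2.0), np.float64(0.2)] -25.8
[np.float64(-6.9), np.float64(3.1), np.float64(0.2)] -34.4
[np.float64(-8.2), np.float64(4.5), np.float64(0.2)] -43.0
[np.float64(-9.2), np.float64(6.0), np.float64(0.2)] -51.6
[np.float64(-10.0), np.float64(7.7), np.float64(0.2)] -60.2
[np.float64(-10.6), np.float64(9.5), np.float64(0.2)] -68.8
[np.float64(-10.9), np.float64(11.3), np.float64(0.2)] -77.4
[np.float64(-10.9), np.float64(12.5), np.float64(0.2)] -83.1
```

>>> apply_moves(
  targets=[
    [0, -1.9, 0.4, 0, -8.6],
    [0, -3.7, 1.1, 0, -17.2],
    [0, -5.3, 2.0, 0, -25.8],
    [0, -6.8, 3.1, 0, -34.4],
    [0, -8.1, 4.5, 0, -43],
    [0, -9.1, 6.0, 0, -51.6],
    [0, -9.9, 7.7, 0, -60.2],
    [0, -10.5, 9.5, 0, -68.8],
    [0, -10.8, 11.3, 0, -77.4],
    [0, -10.8, 12.5, 0, -83],
  ],
)

```text
clock: 4.2
position: [0.4432, -0.2187, 0.1169]
eef_rot: [0.001, 0.662, 0.749, -0.0]
force: [-3.2, 2.1, 9.0]
finger_gap: 0.152
```

>>> apply_moves(
  targets=[
    [0, 0, 0, 0, 0],
    [0, 0, 0, 0, 0],
    [40, 0, 0, 0, 0],
    [40, 0, 0, 0, 0],
    [40, 0, 0, 0, 0],
    [40, 0, 0, -6, 0],
    [40, 0, 0, -8, 0],
  ],
)

```text
clock: 5.08
position: [0.4443, -0.2183, 0.1982]
eef_rot: [0.002, 0.663, 0.748, 0.0]
force: [0.5, -0.2, -0.9]
finger_gap: 0.397
```

```bash
python3 -c "
from h import *
st()
plan([(.542,.0013,.20,180),(.542,.0013,.124,180)])
"
```

```text
5.08 [ 0.4443 -0.2183  0.1982] [0.002 0.663 0.748 0.   ] F [ 0.5 -0.2 -0.9] gap 0.397 q [-0.62  0.18 -0.26  1.12 -0.    0.83]
psi 96.9 pos [ 0.4443 -0.2183  0.1982] t 5.1
[np.float64(20.6), np.float64(12.3), np.float64(-0.2)] -83.1
[np.float64(20.7), np.float64(12.3), np.float64(7.4)] -83.1
```

>>> apply_moves(
  targets=[
    [40, 2.6, 1.5, 0, -10.4],
    [40, 5.2, 3, 0, -20.8],
    [40, 7.8, 4.6, 0, -31.2],
    [40, 10.4, 6.2, 0, -41.6],
    [40, 13, 7.7, 0, -52],
    [40, 15.5, 9.2, 0, -62.4],
    [40, 18, 10.8, 0, -72.7],
    [40, 20.7, 12.3, -0.2, -83.1],
    [40, 20.7, 12.3, -0.2, -83.1],
    [40, 20.7, 12.3, -0.2, -83.1],
  ],
)

```text
clock: 6.32
position: [0.5402, 0.0025, 0.197]
eef_rot: [-0.0, 0.001, 1.0, -0.0]
force: [-0.9, 0.2, 0.6]
finger_gap: 0.401
```

```bash
python3 -c "
from h import *
st()
plan([(.542,.0013,.20,180),(.542,.0013,.125,180)])
snap('scene','s1',1.4)
snap('wrist','w3')
P,ok,im=pts('w3')
m=ok&(P[...,2]>.12)&(P[...,2]<.139)&(P[...,0]<.6)
n,L,s,c=cv2.connectedComponentsWithStats(m.astype(np.uint8))
for i in range(1,n):
    if s[i,4]>60: q=P[L==i]; print(s[i,4],np.round(q.mean(0),4),np.round((q.max(0)+q.min(0))/2,4))
"
```

```text
6.33 [0.5402 0.0025 0.197 ] [-0.     0.001  1.    -0.   ] F [-0.9  0.2  0.6] gap 0.401 q [-0.14  0.27 -0.15  1.15 -0.   -0.14]
psi 179.9 pos [0.5402 0.0025 0.197 ] t 6.3
[np.float64(-0.2), np.float64(-0.1), np.float64(-0.3)] -0.1
[np.float64(-0.2), np.float64(-0.1), np.float64(7.2)] -0.1
414 [0.5148 0.0682 0.1287] [0.5157 0.0692 0.1259]
713 [0.5378 0.0019 0.1334] [0.54   0.002  0.1287]
```

View pics/s1.png

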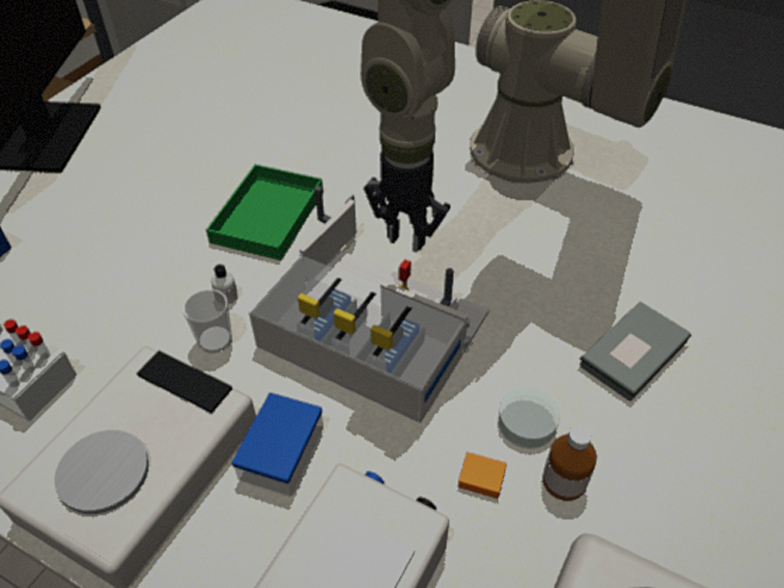

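Picture 4 shows the right door wide open (handle at about 318,195) and the gripper above the red bolt grip (404,272). Next I grip and lift the bolt.

>>> apply_moves(
  targets=[
    [40, 0, 0, 4, 0],
    [40, 0, 0, 7.2, 0],
    [40, 0, 0, 7.2, 0],
    [0, 0, 0, 7.2, 0],
    [0, 0, 0, 7.2, 0],
    [0, 0, 0, 7.2, 0],
    [0, 0, 0, 6.2, 0],
    [0, 0, 0, 5.3, 0],
    [0, 0, 0, 5.2, 0],
    [0, 0, 0, 5.2, 0],
  ],
  newtons=40,
)

```text
clock: 7.68
position: [0.5412, 0.0018, 0.1462]
eef_rot: [0.001, 0.001, 1.0, -0.001]
force: [-0.3, -4.8, -1.5]
finger_gap: 0.154
```

>>> apply_moves(
  targets=[
    [0, 0, 0, 0, 0],
    [40, 0, 0, 0, 0],
    [40, 0, 0, 0, 0],
    [40, 0, 0, 0, 0],
    [40, 0, 0, -4, 0],
    [40, 0, 0, -8, 0],
    [40, 0, 0, -8, 0],
  ],
)

```text
clock: 8.55
position: [0.5426, 0.0026, 0.2289]
eef_rot: [0.003, 0.0, 1.0, -0.0]
force: [-0.0, -0.4, -0.1]
finger_gap: 0.4
```

```bash
python3 -c "
from h import *
st()
snap('wrist','w4')
P,ok,im=pts('w4')
m=ok&(P[...,2]>.12)&(P[...,2]<.165)&(P[...,0]<.6)
n,L,s,c=cv2.connectedComponentsWithStats(m.astype(np.uint8))
for i in range(1,n):
    if s[i,4]>60: q=P[L==i]; print(s[i,4],np.round(q.mean(0),4),np.round((q.max(0)+q.min(0))/2,4),'ztop',np.percentile(q[:,2],90))
plan([(.516,.069,.20,-170),(.516,.069,.115,-170)])
"
```

```text
8.55 [0.5426 0.0026 0.2289] [ 0.003  0.     1.    -0.   ] F [-0.  -0.4 -0.1] gap 0.4 q [-0.14  0.25 -0.1   1.22  0.   -0.14]
288 [0.5137 0.0689 0.1275] [0.5144 0.0696 0.1251] ztop 0.1291152116346789
735 [0.5353 0.0022 0.1478] [0.5385 0.0023 0.1378] ztop 0.15312341448561162
psi 180.0 pos [0.5415 0.0027 0.2269] t 8.6
[np.float64(2.6), np.float64(6.6), np.float64(2.7)] -10.0
[np.float64(2.6), np.float64(6.6), np.float64(11.2)] -10.0
```

>>> apply_moves(
  targets=[
    [40, 1.3, 3.3, 1.5, 0],
    [40, 2.6, 6.6, 2.7, 0],
    [40, 2.6, 6.6, 7, 0],
    [40, 2.6, 6.6, 11.2, 0],
    [40, 2.6, 6.6, 11.2, 0],
    [0, 2.6, 6.6, 11.2, 0],
    [0, 2.6, 6.6, 11.2, 0],
    [0, 2.6, 6.6, 11.2, 0],
    [0, 2.6, 6.6, 11.2, 0],
  ],
  newtons=30,
)

```text
clock: 9.72
position: [0.515, 0.0692, 0.1142]
eef_rot: [0.001, 0.0, 1.0, 0.001]
force: [-0.2, 5.1, 0.3]
finger_gap: 0.15
```

```bash
python3 -c "
from h import *
st()
a=door('L',[0],180)[0]; p=robot.state()['position']; print(a)
off=np.array(p)-a[:3]
plan([(*(np.array(r[:3])+off),r[3]) for r in door('L',[.18,.36,.54,.72,.9,1.08,1.26,1.44,1.5],180)])
"
```

```text
9.72 [0.515  0.0692 0.1142] [0.001 0.    1.    0.001] F [-0.2  5.1  0.3] gap 0.15 q [-0.02  0.29 -0.34  0.94  0.   -0.02]
(np.float64(0.517701317277945), np.float64(0.06887554692301173), 0.115, np.float64(180.0))
psi 180.0 pos [0.515  0.0692 0.1142] t 9.7
[np.float64(0.9), np.float64(0.9), np.float64(-0.0)] 10.3
[np.float64(1.6), np.float64(2.0), np.float64(-0.0)] 20.6
[np.float64(2.1), np.float64(3.2), np.float64(0.0)] 30.9
[np.float64(2.4), np.float64(4.5), np.float64(0.0)] 41.2
[np.float64(2.5), np.float64(5.8), np.float64(0.0)] 51.5
[np.float64(2.3), np.float64(7.1), np.float64(0.0)] 61.9
[np.float64(1.9), np.float64(8.3), np.float64(0.0)] 72.2
[np.float64(1.3), np.float64(9.5), np.float64(0.0)] 82.5
[np.float64(1.1), np.float64(9.8), np.float64(0.0)] 85.9
```

>>> apply_moves(
  targets=[
    [0, 0.9, 0.9, 0, 10.3],
    [0, 1.6, 2.0, 0, 20.6],
    [0, 2.1, 3.2, 0, 30.9],
    [0, 2.4, 4.5, 0, 41.2],
    [0, 2.5, 5.8, 0, 51.5],
    [0, 2.3, 7.1, 0, 61.9],
    [0, 1.9, 8.3, 0, 72.2],
    [0, 1.3, 9.5, 0, 82.5],
    [0, 1.1, 9.8, 0, 85.9],
    [0, 1.1, 9.8, 0, 85.9],
  ],
)

```text
clock: 10.98
position: [0.5044, 0.167, 0.1142]
eef_rot: [0.001, 0.681, 0.732, 0.001]
force: [-0.7, 3.5, 1.8]
finger_gap: 0.153
```

>>> apply_moves(
  targets=[
    [0, 0, 0, 0, 0],
    [40, 0, 0, 0, 0],
    [40, 0, 0, 0, 0],
    [40, 0, 0, 0, 0],
    [40, 0, 0, -6, 0],
    [40, 0, 0, -8, 0],
  ],
)

```text
clock: 11.72
position: [0.5051, 0.1666, 0.1963]
eef_rot: [0.001, 0.682, 0.732, 0.002]
force: [1.1, 0.5, 0.1]
finger_gap: 0.402
```

```bash
python3 -c "
from h import *
st()
snap('top','t1',1.4)
"
```

```text
11.72 [0.5051 0.1666 0.1963] [0.001 0.682 0.732 0.002] F [1.1 0.5 0.1] gap 0.402 q [ 0.17  0.25 -0.18  1.14 -0.    1.67]
```

View pics/t1.png

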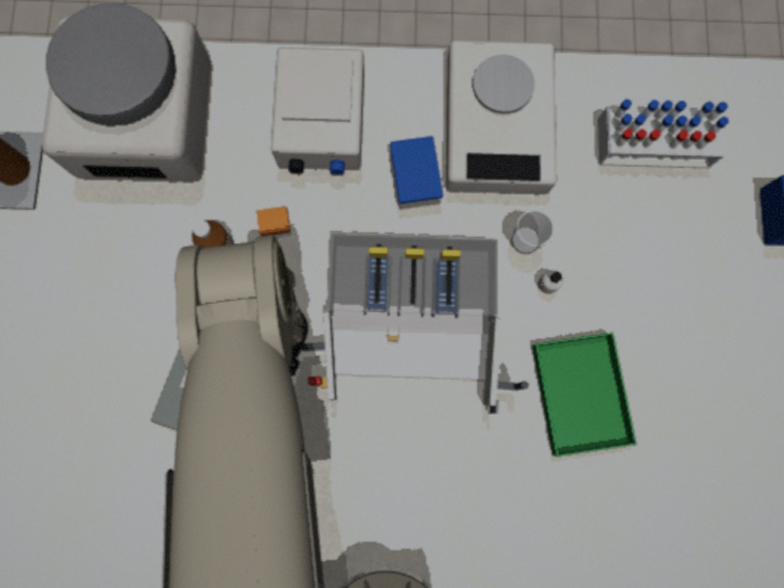

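Picture 5 shows both doors at about 90° and the bolt still up. Next I push the ejectors, bay 3 then bay 1.

```bash
python3 -c "
from h import *
plan([(.702,.0340,.196,180),(.702,.0340,.125,180)])
"
```

```text
psi 94.0 pos [0.5058 0.1668 0.198 ] t 11.8
[np.float64(-14.6), np.float64(18.6), np.float64(0.3)] -86.0
[np.float64(-14.6), np.float64(18.6), np.float64(7.4)] -86.0
```

>>> apply_moves(
  targets=[
    [0, -1.8, 2.3, 0, -10.5],
    [0, -3.6, 4.6, 0, -21],
    [0, -5.4, 7, 0, -31.5],
    [0, -7.3, 9.3, 0, -42],
    [0, -9.1, 11.6, 0, -52.5],
    [0, -11, 14, 0, -63],
    [0, -12.8, 16.3, 0, -73.5],
    [0, -14.6, 18.6, 0, -84],
    [0, -14.6, 18.6, 0.2, -86],
    [0, -14.6, 18.6, 0.2, -86],
  ],
)

```text
clock: 13.02
position: [0.6986, 0.0343, 0.19]
eef_rot: [-0.001, 0.0, 1.0, 0.0]
force: [-1.0, 0.3, 0.2]
finger_gap: 0.001
```

```bash
python3 -c "
from h import *
st()
plan([(.702,.0340,.196,180),(.702,.0340,.125,180)])
snap('wrist','w5')
P,ok,im=pts('w5'); r,g,b=[im[...,i].astype(int) for i in range(3)]
m=ok&(r>130)&(g>110)&(b<70)&(P[...,2]>.115)
n,L,s,c=cv2.connectedComponentsWithStats(m.astype(np.uint8))
for i in range(1,n):
    if s[i,4]>60: q=P[L==i]; print(s[i,4],np.round(q.mean(0),4),np.round(q.min(0),4),np.round(q.max(0),4))
"
```

```text
13.03 [0.6986 0.0343 0.19  ] [-0.001  0.     1.     0.   ] F [-1.   0.3  0.2] gap 0.001 q [-0.07  0.59  0.31  1.3   0.   -0.06]
psi 180.0 pos [0.6986 0.0343 0.19  ] t 13.0
[np.float64(-0.3), np.float64(-0.0), np.float64(-0.6)] -0.0
[np.float64(-0.4), np.float64(-0.0), np.float64(6.5)] -0.0
810 [ 0.6721 -0.0951  0.1293] [ 0.6668 -0.1127  0.126 ] [ 0.6779 -0.0791  0.1315]
820 [ 0.6727 -0.0304  0.1294] [ 0.6674 -0.0473  0.126 ] [ 0.6786 -0.0145  0.1312]
723 [0.6732 0.0324 0.1294] [0.6676 0.0172 0.1258] [0.6792 0.0477 0.1317]
```

>>> apply_moves(
  targets=[
    [0, -0.3, 0, 3, 0],
    [0, -0.3, 0, 6.5, 0],
    [0, -0.3, 0, 6.5, 0],
    [0, 0.6, 0, 6.5, 0],
    [0, 2, 0, 6.5, 0],
    [0, 4, 0, 6.5, 0],
    [0, 6, 0, 6.5, 0],
    [0, 8, 0, 6.5, 0],
    [0, 8.8, 0, 6.5, 0],
    [0, 8.9, 0, 6.5, 0],
  ],
)

```text
clock: 14.32
position: [0.6123, 0.0345, 0.129]
eef_rot: [0.003, -0.001, 1.0, 0.0]
force: [5.5, 1.1, -0.8]
finger_gap: -0.0
```

>>> apply_moves(
  targets=[
    [0, 0.1, 0, 0, 0],
    [0, 0.1, 0, 0, 0],
  ],
)

```text
clock: 14.58
position: [0.6121, 0.0345, 0.129]
eef_rot: [0.003, -0.001, 1.0, 0.0]
force: [5.1, 2.5, -0.4]
finger_gap: -0.002
```

```bash
python3 -c "
from h import *
st()
snap('scene','s2',2.5,(170,130,400,310))
plan([(.70,.0340,.196,180),(.70,-.096,.196,180)])
"
```

```text
14.57 [0.6121 0.0345 0.129 ] [ 0.003 -0.001  1.     0.   ] F [ 5.1  2.5 -0.4] gap -0.002 q [-0.08  0.44 -0.08  1.05  0.   -0.08]
psi -179.9 pos [0.6121 0.0345 0.129 ] t 14.6
[np.float64(-8.8), np.float64(-0.1), np.float64(-6.6)] 0.1
[np.float64(-8.8), np.float64(-13.1), np.float64(-6.6)] 0.1
```

View pics/s2.png

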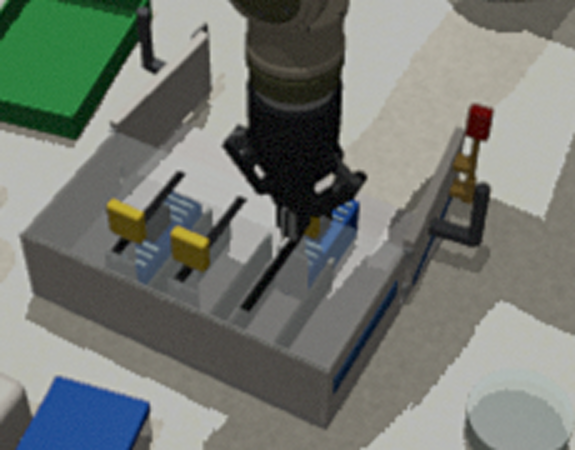

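Picture 6 shows cassette 3 pushed out past the store front (at about 340,230). Releasing it and going to ejector 1.

>>> apply_moves(
  targets=[
    [0, 0.4, 0, 0, 0],
    [0, 0.4, 0, 0, 0],
    [0, 0, 0, -3, 0],
    [0, -3, -3, -6.4, 0],
    [0, -6, -8, -6.4, 0],
    [0, -8.8, -13, -6.4, 0],
    [0, -8.8, -13, -6.4, 0],
    [0, -8.8, -13, -3, 0],
    [0, -8.8, -13, 0.2, 0],
    [0, -8.8, -13, 0.2, 0],
  ],
)

```text
clock: 15.88
position: [0.6952, -0.0945, 0.1224]
eef_rot: [-0.003, -0.001, 1.0, 0.001]
force: [-0.1, -0.3, -0.2]
finger_gap: -0.002
```

```bash
python3 -c "
from h import *
st()
plan([(.606,-.0955,.127,180),(.55,-.0955,.21,180)])"
```

```text
15.88 [ 0.6952 -0.0945  0.1224] [-0.003 -0.001  1.     0.001] F [-0.1 -0.3 -0.2] gap -0.002 q [-0.25  0.62  0.21  1.16 -0.   -0.25]
psi -179.9 pos [ 0.6952 -0.0945  0.1224] t 15.9
[np.float64(8.9), np.float64(-0.1), np.float64(-0.4)] 0.1
[np.float64(14.6), np.float64(-0.1), np.float64(-8.7)] 0.1
```

>>> apply_moves(
  targets=[
    [0, 1.2, -0.1, -0.3, 0],
    [0, 3, -0.1, -0.3, 0],
    [0, 5, -0.1, -0.3, 0],
    [0, 7, -0.1, -0.3, 0],
    [0, 8.6, -0.1, -0.3, 0],
    [0, 9, -0.1, -0.3, 0],
    [0, 9, -0.1, -0.3, 0],
    [0, 9, -0.1, -4, 0],
    [40, 7, -5, -9, 0],
    [40, 5, -6, -12, 0],
  ],
)

```text
clock: 17.12
position: [0.6478, -0.1575, 0.249]
eef_rot: [0.002, 0.0, 1.0, -0.001]
force: [1.2, 0.1, 0.9]
finger_gap: 0.396
```

>>> apply_moves(
  targets=[
    [40, 0, 6, 0, 0],
    [40, 0, 6, 0, 0],
    [40, 0, 6, 0, 0],
  ],
)

```text
clock: 17.5
position: [0.6474, -0.0956, 0.2459]
eef_rot: [0.001, -0.001, 1.0, -0.001]
force: [-0.4, -0.3, -0.0]
finger_gap: 0.399
```

```bash
python3 -c "
from h import *
st(); snap('wrist','w6',1.4)
P,ok,im=pts('w6')
r,g,b=[im[...,i].astype(int) for i in range(3)]
m=ok&(P[...,2]>.066)&(P[...,2]<.084)&(P[...,0]<.57)&(P[...,0]>.48)
n,L,s,c=cv2.connectedComponentsWithStats(m.astype(np.uint8))
for i in range(1,n):
    if s[i,4]>40: q=P[L==i]; print('rib',s[i,4],np.round(c[i]*1.4),np.round(q.mean(0),4),np.round(q.min(0),4),np.round(q.max(0),4))
m=ok&(P[...,2]>.045)&(P[...,2]<.062)&(P[...,0]<.57)&(P[...,0]>.45)&(b>r+20)
n,L,s,c=cv2.connectedComponentsWithStats(m.astype(np.uint8))
for i in range(1,n):
    if s[i,4]>40: q=P[L==i]; print('body',s[i,4],np.round(c[i]*1.4),np.round(q.mean(0),4),np.round(q.min(0),4),np.round(q.max(0),4),cv2.minAreaRect(q[:,:2].astype(np.float32)*1000))
"
```

```text
17.5 [ 0.6474 -0.0956  0.2459] [ 0.001 -0.001  1.    -0.001] F [-0.4 -0.3 -0. ] gap 0.399 q [-0.27  0.47  0.27  1.36 -0.   -0.27]
rib 623 [272.  81.] [ 0.5202 -0.178   0.0754] [ 0.48   -0.1855  0.0661] [ 0.5659 -0.1747  0.084 ]
rib 1616 [733.  84.] [0.5214 0.1149 0.0753] [0.4801 0.1094 0.066 ] [0.5684 0.1246 0.084 ]
rib 474 [400. 141.] [ 0.5551 -0.0962  0.0796] [ 0.5418 -0.1027  0.0772] [ 0.5685 -0.0897  0.0817]
rib 645 [595. 142.] [0.556  0.0316 0.0778] [0.5423 0.0262 0.0663] [0.5694 0.0409 0.0821]
body 2018 [401. 107.] [ 0.5327 -0.0962  0.0559] [ 0.5062 -0.1141  0.0524] [ 0.5685 -0.0781  0.0591] ((537.354248046875, -96.11708068847656), (35.797019958496094, 62.48680114746094), 89.72968292236328)
body 1981 [583. 106.] [0.5318 0.0293 0.0554] [0.5081 0.0152 0.045 ] [0.5694 0.0522 0.0598] ((538.8052978515625, 33.477439880371094), (36.44004440307617, 62.049068450927734), 88.70582580566406)
```

View pics/w6.png

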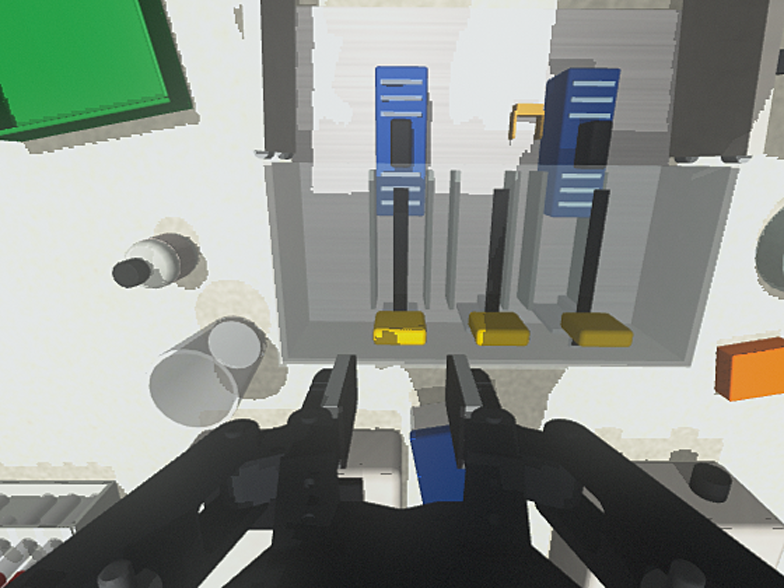

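Picture 7 shows cassette 1 (400,140) and cassette 3 (590,140) both ejected with their ribs in front of the roof edge. Grasping cassette 1.

```bash
python3 -c "
from h import *
plan([(.552,-.0962,.16,180),(.552,-.0962,.082,180),(.49,-.0962,.084,180),(.48,-.0962,.225,180)])"
```

```text
psi -179.9 pos [ 0.6473 -0.0961  0.2454] t 17.6
[np.float64(9.5), np.float64(0.0), np.float64(8.5)] 0.1
[np.float64(9.5), np.float64(0.0), np.float64(16.3)] 0.1
[np.float64(15.7), np.float64(0.0), np.float64(16.1)] 0.1
[np.float64(16.7), np.float64(0.0), np.float64(2.0)] 0.1
```

>>> apply_moves(
  targets=[
    [40, 4.5, 0, 3, 0],
    [40, 9.5, 0, 6, 0],
    [40, 9.5, 0, 11, 0],
    [40, 9.5, 0, 15, 0],
    [40, 9.5, 0, 16.2, 0],
    [40, 9.5, 0, 16.2, 0],
    [0, 9.5, 0, 16.2, 0],
    [0, 9.5, 0, 16.2, 0],
    [0, 9.5, 0, 16.2, 0],
  ],
  newtons=60,
)

```text
clock: 18.68
position: [0.5541, -0.0965, 0.0842]
eef_rot: [0.002, -0.001, 1.0, -0.001]
force: [0.3, 0.1, 5.9]
finger_gap: 0.15
```

>>> apply_moves(
  targets=[
    [0, 0, 0, -0.1, 0],
    [0, 2, 0, -0.2, 0],
    [0, 4, 0, -0.2, 0],
    [0, 6, 0, -0.2, 0],
    [0, 7, 0, -0.2, 0],
    [0, 7, 0, -3, 0],
    [0, 7, 0, -7, 0],
    [0, 7, 0, -11, 0],
    [0, 7, 0, -14.5, 0],
    [0, 7, 0, -14.5, 0],
  ],
)

```text
clock: 19.92
position: [0.4842, -0.0966, 0.2298]
eef_rot: [0.002, -0.001, 1.0, -0.001]
force: [-0.1, -0.4, -1.7]
finger_gap: 0.149
```

```bash
cat >> h.py <<'E'
def tray(f='tr'):
    snap('top',f); P,ok,im=pts(f); r,g,b=[im[...,i].astype(int) for i in range(3)]
    m=(g>60)&(r<50)&(b<80)&ok; n,L,s,c=cv2.connectedComponentsWithStats(m.astype(np.uint8)); i=1+np.argmax(s[1:,4])
    q=P[L==i]; print('tray',s[i,4],cv2.minAreaRect(q[:,:2].astype(np.float32)*1000))
E
python3 -c "
from h import *
st(); tray()
plan([(.444,-.390,.225,189.7)])"
```

```text
19.93 [ 0.4842 -0.0966  0.2298] [ 0.002 -0.001  1.    -0.001] F [-0.1 -0.4 -1.7] gap 0.149 q [-0.36  0.16 -0.21  1.2  -0.   -0.36]
tray 612 ((436.2657165527344, -356.1248474121094), (203.70907592773438, 145.36941528320312), 9.857558250427246)
psi -179.9 pos [ 0.4832 -0.0962  0.2279] t 20.0
[np.float64(4.0), np.float64(-29.4), np.float64(0.3)] -9.6
```

>>> apply_moves(
  targets=[
    [0, 0.8, -5.5, 0, -2],
    [0, 1.6, -11, 0, -4],
    [0, 2.4, -17, 0, -6],
    [0, 3.2, -23, 0, -8],
    [0, 4, -29.4, 0.2, -9.6],
    [0, 4, -29.4, 0.2, -9.6],
    [0, 4, -29.4, 0.2, -9.6],
  ],
)

```text
clock: 20.85
position: [0.442, -0.3893, 0.2231]
eef_rot: [-0.001, -0.084, 0.996, 0.002]
force: [0.3, -0.7, -2.5]
finger_gap: 0.147
```

```bash
python3 -c "
from h import *
st()
plan([(.444,-.390,.077,189.7)])
snap('wrist','w7',1)"
```

```text
20.85 [ 0.442  -0.3893  0.2231] [-0.001 -0.084  0.996  0.002] F [ 0.3 -0.7 -2.5] gap 0.147 q [-0.86  0.35  0.03  1.25  0.   -1.03]
psi -170.4 pos [ 0.442  -0.3893  0.2231] t 20.9
[np.float64(-0.2), np.float64(-0.2), np.float64(14.6)] -0.1
```

View pics/w7.png

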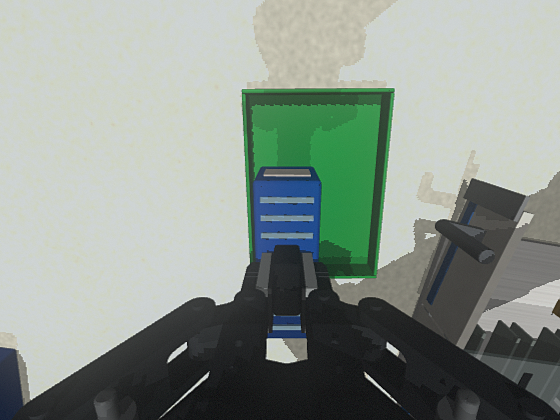

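Picture 8 shows cassette 1 held over the tray, parallel to it, left half (255–320). Lowering.

>>> apply_moves(
  targets=[
    [0, -0.1, 0, 5, 0],
    [0, -0.1, 0, 10, 0],
    [0, -0.1, 0, 13, 0],
    [0, -0.1, 0, 14.5, 0],
    [0, -0.1, 0, 14.6, 0],
    [0, -0.1, 0, 14.6, 0],
    [35, -0.1, 0, 14.6, 0],
    [35, -0.1, 0, 14.6, 0],
    [35, -0.1, 0, 14.6, 0],
  ],
)

```text
clock: 22.02
position: [0.4441, -0.3902, 0.0798]
eef_rot: [0.0, -0.084, 0.996, -0.0]
force: [-0.4, 0.2, -0.1]
finger_gap: 0.35
```

```bash
python3 -c "
from h import *
st()
plan([(.444,-.390,.225,189.7),(.553,.0335,.225,180),(.553,.0335,.083,180)])"
```

```text
22.02 [ 0.4441 -0.3902  0.0798] [ 0.    -0.084  0.996 -0.   ] F [-0.4  0.2 -0.1] gap 0.35 q [-0.86  0.45 -0.2   0.92 -0.   -1.03]
psi -170.4 pos [ 0.4441 -0.3902  0.0798] t 22.0
[np.float64(-0.0), np.float64(0.0), np.float64(-14.5)] -0.1
[np.float64(-17.8), np.float64(39.9), np.float64(-14.5)] 9.6
[np.float64(-17.8), np.float64(39.9), np.float64(-0.3)] 9.6
```

>>> apply_moves(
  targets=[
    [35, 0, 0, -5, 0],
    [35, 0, 0, -11, 0],
    [35, -2, 4.5, -14.5, 1],
    [40, -4.5, 10, -14.5, 2.5],
    [40, -7, 15.5, -14.5, 4],
    [40, -9.5, 21, -14.5, 5.5],
    [40, -12, 27, -14.5, 7],
    [40, -14.5, 32.5, -14.5, 8.5],
    [40, -17, 38, -14.5, 9.6],
    [40, -17.8, 39.9, -14.5, 9.6],
  ],
)

```text
clock: 23.28
position: [0.5528, 0.0366, 0.2245]
eef_rot: [0.0, -0.002, 1.0, 0.0]
force: [-0.5, -1.5, -0.6]
finger_gap: 0.402
```

>>> apply_moves(
  targets=[
    [40, 0, 0, 0, 0],
    [40, 0, 0, 0, 0],
  ],
)

```text
clock: 23.52
position: [0.5523, 0.0327, 0.2242]
eef_rot: [-0.0, -0.0, 1.0, -0.0]
force: [-0.2, 0.4, 1.0]
finger_gap: 0.403
```

```bash
python3 -c "
from h import *
st()
plan([(.553,.0335,.225,180),(.553,.0335,.083,180)])"
```

```text
23.52 [0.5523 0.0327 0.2242] [-0. -0.  1. -0.] F [-0.2  0.4  1. ] gap 0.403 q [-0.09  0.28 -0.07  1.22 -0.   -0.09]
psi -180.0 pos [0.5523 0.0327 0.2242] t 23.5
[np.float64(-0.1), np.float64(0.1), np.float64(-0.1)] 0.0
[np.float64(-0.1), np.float64(0.1), np.float64(14.1)] 0.0
```

>>> apply_moves(
  targets=[
    [40, 0, 0.1, 5, 0],
    [40, 0, 0.1, 10, 0],
    [40, 0, 0.1, 13.5, 0],
    [40, 0, 0.1, 14.1, 0],
    [40, 0, 0.1, 14.1, 0],
    [0, 0, 0.1, 14.1, 0],
    [0, 0, 0.1, 14.1, 0],
    [0, 0, 0.1, 14.1, 0],
    [0, 0, 0.1, 14.1, 0],
  ],
)

```text
clock: 24.65
position: [0.5541, 0.0339, 0.0854]
eef_rot: [0.002, -0.0, 1.0, -0.001]
force: [0.5, -2.0, 6.8]
finger_gap: 0.146
```

>>> apply_moves(
  targets=[
    [0, 0, 0, -0.1, 0],
    [0, 2, 0, -0.2, 0],
    [0, 4, 0, -0.2, 0],
    [0, 6, 0, -0.2, 0],
    [0, 7, 0, -0.2, 0],
    [0, 7, 0, -3, 0],
    [0, 7, 0, -7, 0],
    [0, 7, 0, -11, 0],
    [0, 7, 0, -14.5, 0],
    [0, 7, 0, -14.5, 0],
  ],
)

```text
clock: 25.9
position: [0.4841, 0.0341, 0.2308]
eef_rot: [0.003, -0.001, 1.0, -0.0]
force: [0.2, -0.5, -2.7]
finger_gap: 0.144
```

```bash
python3 -c "
from h import *
st(); tray('tr2')
plan([(.432,-.321,.225,189.7)])
snap('top','t2',1.8,(150,150,560,420))"
```

```text
25.9 [0.4841 0.0341 0.2308] [ 0.003 -0.001  1.    -0.   ] F [ 0.2 -0.5 -2.7] gap 0.144 q [-0.1   0.14 -0.23  1.19 -0.   -0.1 ]
tray 1045 ((436.7451477050781, -355.7034606933594), (205.2083740234375, 145.91831970214844), 9.452392578125)
psi -179.9 pos [0.4831 0.0342 0.2289] t 25.9
[np.float64(5.1), np.float64(-35.5), np.float64(0.4)] -9.6
```

View pics/t2.png

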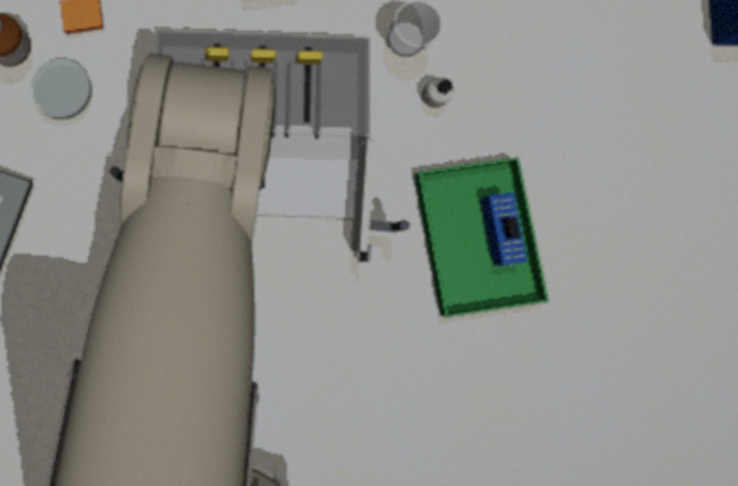

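Picture 9 shows cassette 1 flat in the tray's right half (507,228), the tray unmoved and room on the left. Carrying cassette 3 over.

>>> apply_moves(
  targets=[
    [0, 0.8, -6, 0, -1.6],
    [0, 1.7, -12, 0, -3.2],
    [0, 2.6, -18, 0, -4.8],
    [0, 3.4, -24, 0, -6.4],
    [0, 4.2, -30, 0, -8],
    [0, 5, -35.7, 0.2, -9.6],
    [0, 5, -35.7, 0.2, -9.6],
    [0, 5, -35.7, 0.2, -9.6],
  ],
)

```text
clock: 27.0
position: [0.4318, -0.322, 0.2243]
eef_rot: [-0.001, -0.084, 0.996, 0.002]
force: [0.2, 0.8, -0.8]
finger_gap: 0.147
```

```bash
python3 -c "
from h import *
st()
plan([(.433,-.324,.077,189.7)])
"
```

```text
27.0 [ 0.4318 -0.322   0.2243] [-0.001 -0.084  0.996  0.002] F [ 0.2  0.8 -0.8] gap 0.147 q [-0.79  0.26 -0.1   1.22  0.   -0.96]
psi -170.4 pos [ 0.4318 -0.322   0.2243] t 27.0
[np.float64(-0.1), np.float64(-0.3), np.float64(14.7)] -0.1
```

>>> apply_moves(
  targets=[
    [0, -0.1, -0.2, 5, 0],
    [0, -0.1, -0.2, 10, 0],
    [0, -0.1, -0.2, 13, 0],
    [0, -0.1, -0.2, 14.5, 0],
    [0, -0.1, -0.2, 14.7, 0],
    [0, -0.1, -0.2, 14.7, 0],
    [35, -0.1, -0.2, 14.7, 0],
    [35, -0.1, -0.2, 14.7, 0],
    [35, -0.1, -0.2, 7, 0],
    [35, -0.1, -0.2, 1, 0],
  ],
)

```text
clock: 28.25
position: [0.4337, -0.3244, 0.2055]
eef_rot: [-0.0, -0.084, 0.996, 0.0]
force: [0.5, -1.1, -0.0]
finger_gap: 0.349
```

```bash
python3 -c "
from h import *
st()
plan([(.46,-.05,.225,135),(.507,.16,.225,94)])
snap('scene','s3',2,(100,60,400,320))
"
```

```text
28.25 [ 0.4337 -0.3244  0.2055] [-0.    -0.084  0.996  0.   ] F [ 0.5 -1.1 -0. ] gap 0.349 q [-0.79  0.27 -0.13  1.17 -0.   -0.96]
psi -170.4 pos [ 0.4337 -0.3244  0.2055] t 28.2
[np.float64(-7.2), np.float64(26.6), np.float64(-1.9)] 54.6
[np.float64(-15.3), np.float64(46.5), np.float64(-1.9)] 95.6
```

View pics/s3.png

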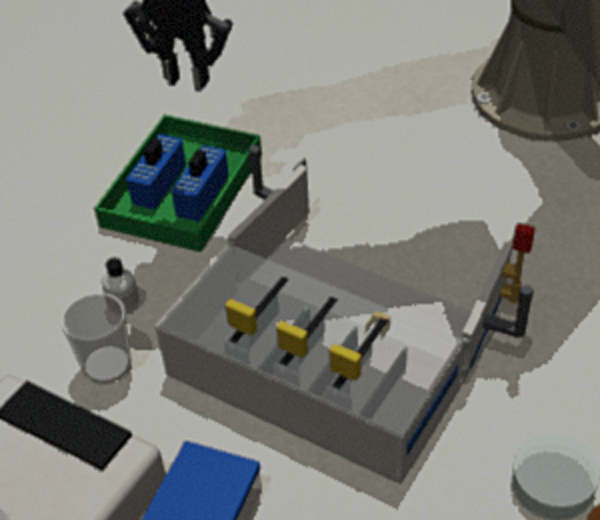

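Picture 10 shows both cassettes flat in the tray (155,170 and 200,180) and all bays empty. Next I shut the left door.

>>> apply_moves(
  targets=[
    [40, -1, 5, -1.9, 10],
    [40, -2.2, 10.5, -1.9, 20.5],
    [40, -3.5, 16, -1.9, 31],
    [40, -5.3, 21.5, -1.9, 41.5],
    [40, -7.2, 26.6, -1.9, 52],
    [40, -9.5, 32, -1.9, 62.5],
    [40, -11.5, 37, -1.9, 73],
    [40, -13.5, 42, -1.9, 83.5],
    [40, -15.3, 46.5, -1.9, 94],
    [40, -15.3, 46.5, -1.9, 95.6],
  ],
)

```text
clock: 29.55
position: [0.5074, 0.1628, 0.2235]
eef_rot: [0.0, 0.682, 0.732, 0.001]
force: [-0.4, -0.2, -0.2]
finger_gap: 0.396
```

>>> apply_moves(
  targets=[
    [40, 0, 0, 0, 0],
    [40, 0, 0, 0, 0],
  ],
)

```text
clock: 29.8
position: [0.5069, 0.1589, 0.2234]
eef_rot: [0.0, 0.681, 0.732, -0.0]
force: [-0.1, -0.5, -0.6]
finger_gap: 0.398
```

```bash
python3 -c "
from h import *
st()
plan([(.505,.1667,.2,94),(.505,.1667,.115,94)])
snap('wrist','w8')
P,ok,im=pts('w8')
m=ok&(P[...,2]>.12)&(P[...,2]<.16)&(P[...,0]<.56)&(P[...,0]>.4)&(P[...,1]>.1)
n,L,s,c=cv2.connectedComponentsWithStats(m.astype(np.uint8))
for i in range(1,n):
    if s[i,4]>60: q=P[L==i]; print(s[i,4],np.round(q.mean(0),4),np.round((q.max(0)+q.min(0))/2,4))
"
```

```text
29.8 [0.5069 0.1589 0.2234] [ 0.     0.681  0.732 -0.   ] F [-0.1 -0.5 -0.6] gap 0.398 q [ 0.15  0.24 -0.13  1.2  -0.    1.65]
psi 94.2 pos [0.5069 0.1589 0.2234] t 29.8
[np.float64(0.8), np.float64(-0.1), np.float64(2.3)] 0.2
[np.float64(0.8), np.float64(-0.1), np.float64(10.8)] 0.2
281 [0.5038 0.1667 0.129 ] [0.5037 0.1655 0.1262]
1017 [0.4414 0.137  0.1465] [0.4397 0.1341 0.1397]
```

>>> apply_moves(
  targets=[
    [40, 0.8, -0.2, 4, 0],
    [40, 0.8, -0.2, 9, 0],
    [40, 0.8, -0.2, 10.8, 0],
    [40, 0.8, -0.2, 10.8, 0],
    [0, 0.8, -0.2, 10.8, 0],
    [0, 0.8, -0.2, 10.8, 0],
    [0, 0.8, -0.2, 10.8, 0],
    [0, 0.8, -0.2, 10.8, 0],
  ],
  newtons=30,
)

```text
clock: 30.85
position: [0.5047, 0.1672, 0.1165]
eef_rot: [0.001, 0.682, 0.732, 0.0]
force: [-3.4, -0.7, 6.3]
finger_gap: 0.151
```

```bash
python3 -c "
from h import *
st()
p=np.array(robot.state()['position'])
H=np.array([.5654,.1237]); v=p[:2]-H; print(np.hypot(*v)*1000)
t0=np.arctan2(-55,-47); th=-(np.arctan2(v[1],v[0])-t0); th=(th+np.pi)%(2*np.pi)-np.pi; print('theta',th)
out=[]
for t in [1.32,1.14,.96,.78,.6,.42,.26,.12,.02,-.01]:
    x=th-t;c,s=np.cos(x),np.sin(x); w=H+[c*v[0]-s*v[1],s*v[0]+c*v[1]]; out.append((*w,p[2],94.2+np.degrees(x)))
print(out[-1])
plan(out)
"
```

```text
30.85 [0.5047 0.1672 0.1165] [0.001 0.682 0.732 0.   ] F [-3.4 -0.7  6.3] gap 0.151 q [ 0.17  0.31 -0.31  0.95 -0.    1.67]
74.66351462678001
theta 1.48619070995462
(np.float64(0.5174647052408857), np.float64(0.0664562411019313), np.float64(0.11654571382304563), np.float64(179.92541302708202))
psi 94.1 pos [0.5047 0.1672 0.1165] t 30.9
[np.float64(-1.0), np.float64(-0.7), np.float64(-0.0)] -9.7
[np.float64(-2.2), np.float64(-1.3), np.float64(-0.0)] -20.0
[np.float64(-3.5), np.float64(-1.6), np.float64(-0.0)] -30.3
[np.float64(-4.9), np.float64(-1.7), np.float64(-0.0)] -40.6
[np.float64(-6.2), np.float64(-1.6), np.float64(-0.0)] -50.9
[np.float64(-7.5), np.float64(-1.2), np.float64(-0.0)] -61.2
[np.float64(-8.6), np.float64(-0.7), np.float64(0.0)] -70.4
[np.float64(-9.4), np.float64(-0.1), np.float64(0.0)] -78.4
[np.float64(-10.0), np.float64(0.4), np.float64(0.0)] -84.2
[np.float64(-10.1), np.float64(0.6), np.float64(0.0)] -85.9
```

>>> apply_moves(
  targets=[
    [0, -1, -0.7, 0, -9.7],
    [0, -2.2, -1.3, 0, -20],
    [0, -3.5, -1.6, 0, -30.3],
    [0, -4.9, -1.7, 0, -40.6],
    [0, -6.2, -1.6, 0, -50.9],
    [0, -7.5, -1.2, 0, -61.2],
    [0, -8.6, -0.7, 0, -70.4],
    [0, -9.4, -0.1, 0, -78.4],
    [0, -9.9, 0.4, 0, -84.2],
    [0, -10, 0.6, 0, -85.9],
  ],
)

```text
clock: 32.1
position: [0.5153, 0.0691, 0.1164]
eef_rot: [-0.002, -0.001, 1.0, 0.002]
force: [-13.7, 6.3, 16.7]
finger_gap: 0.155
```

```bash
python3 -c "
from h import *
st()"
```

```text
32.1 [0.5153 0.0691 0.1164] [-0.002 -0.001  1.     0.002] F [-13.7   6.3  16.7] gap 0.155 q [-0.02  0.29 -0.33  0.95  0.   -0.02]
```

>>> apply_moves(
  targets=[
    [0, -0.2, 0, 0, 0],
    [0, -0.3, 0, 0, 0],
    [0, -0.3, 0, 0, 0],
  ],
)

```text
clock: 32.48
position: [0.5156, 0.0692, 0.1164]
eef_rot: [-0.004, -0.0, 1.0, 0.001]
force: [-19.0, 4.1, 18.8]
finger_gap: 0.154
```

>>> apply_moves(
  targets=[
    [0, 0.5, 0, 0, 0],
    [40, 0.5, 0, 0, 0],
    [40, 0.5, 0, 0, 0],
    [40, 0.5, 0, 0, 0],
    [40, 0.5, 0, -5, 0],
    [40, 0.5, 0, -9.5, 0],
    [40, -1, -3.4, -9.5, 0],
    [40, -2.3, -6.7, -9.5, 0],
    [40, -2.3, -6.7, -9.5, 0],
    [40, -2.3, -6.7, -9.5, 0],
  ],
)

```text
clock: 33.72
position: [0.5431, 0.001, 0.2098]
eef_rot: [-0.001, 0.001, 1.0, 0.0]
force: [0.1, 0.9, 1.3]
finger_gap: 0.4
```

```bash
python3 -c "
from h import *
st()
plan([(.5405,.002,.21,180),(.5405,.002,.146,180)])
snap('wrist','w9')
P,ok,im=pts('w9')
m=ok&(P[...,2]>.12)&(P[...,2]<.165)&(P[...,0]<.6)&(P[...,0]>.45)&(abs(P[...,1])<.1)
n,L,s,c=cv2.connectedComponentsWithStats(m.astype(np.uint8))
for i in range(1,n):
    if s[i,4]>60: q=P[L==i]; print(s[i,4],np.round(q.mean(0),4),np.round((q.max(0)+q.min(0))/2,4),np.percentile(q[:,2],90))
"
```

```text
33.73 [0.5431 0.001  0.2098] [-0.001  0.001  1.     0.   ] F [0.1 0.9 1.3] gap 0.4 q [-0.15  0.27 -0.12  1.18  0.   -0.14]
psi 179.9 pos [0.5431 0.001  0.2098] t 33.7
[np.float64(0.3), np.float64(0.1), np.float64(-0.0)] -0.1
[np.float64(0.2), np.float64(0.1), np.float64(6.4)] -0.1
368 [0.5146 0.0687 0.1288] [0.5154 0.0695 0.1263] 0.13093675957391632
899 [0.5364 0.0024 0.1499] [0.5395 0.0025 0.1401] 0.15519405800423805
```

>>> apply_moves(
  targets=[
    [40, 0.2, 0.1, 4, 0],
    [40, 0.2, 0.1, 6.4, 0],
    [40, 0.2, 0.1, 6.4, 0],
    [0, 0.2, 0.1, 6.4, 0],
    [0, 0.2, 0.1, 6.4, 0],
    [0, 0.2, 0.1, 6.4, 0],
    [0, 0.2, 0.1, 7.4, 0],
    [0, 0.2, 0.1, 8.4, 0],
    [0, 0.2, 0.1, 8.8, 0],
    [0, 0.2, 0.1, 8.9, 0],
  ],
  newtons=40,
)

```text
clock: 35.02
position: [0.5424, 0.0015, 0.1271]
eef_rot: [0.003, 0.001, 1.0, -0.001]
force: [-16.6, 0.0, 48.5]
finger_gap: 0.157
```

>>> apply_moves(
  targets=[
    [0, 0, 0, 0, 0],
    [40, 0, 0, 0, 0],
    [40, 0, 0, 0, 0],
    [40, 0, 0, 0, 0],
    [40, 0, 0, -4, 0],
    [40, 0, 0, -8.5, 0],
    [40, 0, 0, -8.5, 0],
    [40, 0, 0, -8.5, 0],
  ],
)

```text
clock: 36.02
position: [0.5411, 0.002, 0.2052]
eef_rot: [-0.001, 0.0, 1.0, 0.0]
force: [-1.2, 0.1, -0.6]
finger_gap: 0.399
```

```bash
python3 -c "
from h import *
st()
snap('wrist','w10',1.4)
P,ok,im=pts('w10')
m=ok&(P[...,2]>.12)&(P[...,2]<.165)&(P[...,0]<.6)&(P[...,0]>.45)&(abs(P[...,1])<.1)
n,L,s,c=cv2.connectedComponentsWithStats(m.astype(np.uint8))
for i in range(1,n):
    if s[i,4]>60: q=P[L==i]; print(s[i,4],np.round(q.mean(0),4),np.round((q.max(0)+q.min(0))/2,4),np.percentile(q[:,2],90))
plan([(.444,-.2183,.21,97),(.444,-.2183,.117,97)])
"
```

```text
36.02 [0.5411 0.002  0.2052] [-0.001  0.     1.     0.   ] F [-1.2  0.1 -0.6] gap 0.399 q [-0.14  0.27 -0.13  1.17  0.   -0.14]
378 [0.5141 0.0686 0.1282] [0.5148 0.0695 0.1257] 0.13037911806306357
630 [0.537  0.0023 0.1331] [0.5391 0.0025 0.1281] 0.13516475826218452
psi 180.0 pos [0.5406 0.0021 0.2046] t 36.1
[np.float64(9.6), np.float64(-22.0), np.float64(-0.5)] 83.0
[np.float64(9.6), np.float64(-22.0), np.float64(8.8)] 83.0
```

View pics/w10.png

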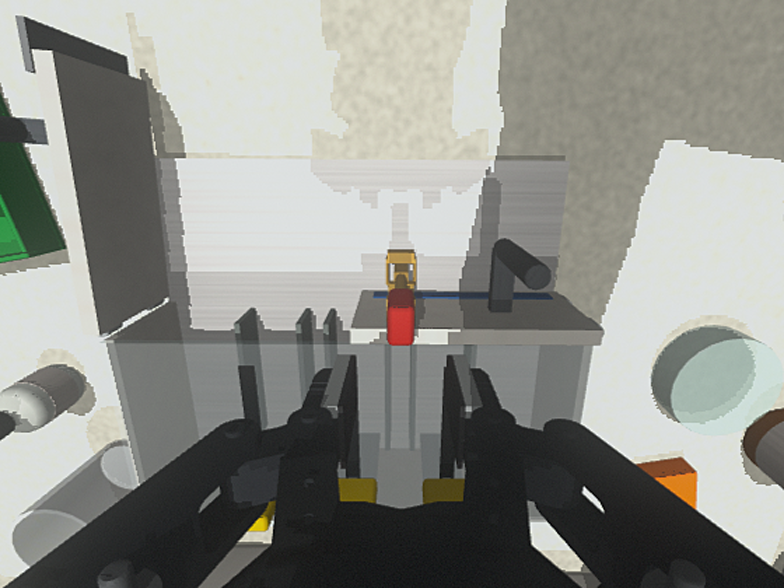

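Picture 11 shows the left door shut and the red bolt grip (400,322) back at its original height, seated in the keeper (measured top 0.135, same as at the start). Next is the right door.

>>> apply_moves(
  targets=[
    [40, 1.2, -2.7, -0.5, 10.4],
    [40, 2.4, -5.5, -0.5, 20.8],
    [40, 3.6, -8.2, -0.5, 31.2],
    [40, 4.8, -11, -0.5, 41.6],
    [40, 6, -13.7, -0.5, 52],
    [40, 7.2, -16.5, -0.5, 62.4],
    [40, 8.4, -19.3, -0.5, 72.8],
    [40, 9.6, -22, -0.5, 83],
    [40, 9.6, -22, -0.5, 83],
    [40, 9.6, -22, -0.5, 83],
  ],
)

```text
clock: 37.33
position: [0.4448, -0.2173, 0.2102]
eef_rot: [-0.001, 0.662, 0.749, 0.0]
force: [0.4, -0.3, 0.2]
finger_gap: 0.401
```

```bash
python3 -c "
from h import *
st()
plan([(.444,-.2183,.117,97)])
snap('wrist','w11')
P,ok,im=pts('w11')
m=ok&(P[...,2]>.12)&(P[...,2]<.165)&(P[...,0]<.52)&(P[...,0]>.4)&(P[...,1]<-.15)
n,L,s,c=cv2.connectedComponentsWithStats(m.astype(np.uint8))
for i in range(1,n):
    if s[i,4]>60: q=P[L==i]; print(s[i,4],np.round(q.mean(0),4),np.round((q.max(0)+q.min(0))/2,4))
"
```

```text
37.33 [ 0.4448 -0.2173  0.2102] [-0.001  0.662  0.749  0.   ] F [ 0.4 -0.3  0.2] gap 0.401 q [-0.62  0.18 -0.24  1.16  0.    0.83]
psi 97.1 pos [ 0.4448 -0.2173  0.2102] t 37.3
[np.float64(-0.1), np.float64(-0.1), np.float64(9.3)] 0.1
317 [ 0.4435 -0.2225  0.1289] [ 0.4436 -0.2237  0.126 ]
```

>>> apply_moves(
  targets=[
    [40, -0.3, -0.1, 4, 0],
    [40, -0.3, -0.1, 8, 0],
    [40, -0.3, -0.1, 9.3, 0],
    [40, -0.3, -0.1, 9.3, 0],
    [0, -0.3, -0.1, 9.3, 0],
    [0, -0.3, -0.1, 9.3, 0],
    [0, -0.3, -0.1, 9.3, 0],
    [0, -0.3, -0.1, 9.3, 0],
  ],
  newtons=30,
)

```text
clock: 38.38
position: [0.4438, -0.2219, 0.1198]
eef_rot: [0.0, 0.663, 0.749, -0.001]
force: [-5.7, -1.9, 2.5]
finger_gap: 0.151
```

```bash
python3 -c "
from h import *
st()
p=np.array(robot.state()['position'])
H=np.array([.563,-.1864]); v=p[:2]-H; print(np.hypot(*v)*1000)
t0=np.arctan2(115,-47); th=np.arctan2(v[1],v[0])-t0; th=(th+np.pi)%(2*np.pi)-np.pi; print('theta',th)
out=[]
for t in [1.3,1.15,1.0,.85,.7,.55,.4,.27,.15,.06,.02,0,-.02]:
    x=-(th-t);c,s=np.cos(x),np.sin(x); w=H+[c*v[0]-s*v[1],s*v[0]+c*v[1]]; out.append((*w,p[2],97+np.degrees(x)))
print(out[-1])
plan(out)
"
```

```text
38.38 [ 0.4438 -0.2219  0.1198] [ 0.     0.663  0.749 -0.001] F [-5.7 -1.9  2.5] gap 0.151 q [-0.62  0.25 -0.39  0.94 -0.    0.83]
124.35595028724354
theta 1.4724331452737012
(np.float64(0.5182652513951603), np.float64(-0.07036894967679906), np.float64(0.11977886380828037), np.float64(11.489879570382058))
psi 96.9 pos [ 0.4438 -0.2219  0.1198] t 38.4
[np.float64(2.1), np.float64(-0.2), np.float64(-0.0)] 9.8
[np.float64(4.0), np.float64(-0.0), np.float64(-0.0)] 18.4
[np.float64(5.8), np.float64(0.4), np.float64(-0.0)] 27.0
[np.float64(7.5), np.float64(1.1), np.float64(-0.0)] 35.6
[np.float64(9.1), np.float64(2.0), np.float64(-0.0)] 44.2
[np.float64(10.6), np.float64(3.2), np.float64(-0.0)] 52.8
[np.float64(11.9), np.float64(4.6), np.float64(-0.0)] 61.4
[np.float64(12.8), np.float64(5.9), np.float64(-0.0)] 68.8
[np.float64(13.5), np.float64(7.2), np.float64(-0.0)] 75.7
[np.float64(13.9), np.float64(8.3), np.float64(-0.0)] 80.9
[np.float64(14.0), np.float64(8.7), np.float64(-0.0)] 83.1
[np.float64(14.1), np.float64(9.0), np.float64(-0.0)] 84.3
[np.float64(14.1), np.float64(9.2), np.float64(-0.0)] 85.4
```

>>> apply_moves(
  targets=[
    [0, 2.1, -0.2, 0, 9.8],
    [0, 4, 0, 0, 18.4],
    [0, 5.8, 0.4, 0, 27],
    [0, 7.5, 1.1, 0, 35.6],
    [0, 9.1, 2, 0, 44.2],
    [0, 10.6, 3.2, 0, 52.8],
    [0, 11.9, 4.6, 0, 61.4],
    [0, 12.8, 5.9, 0, 68.8],
    [0, 13.5, 7.2, 0, 75.7],
    [0, 13.9, 8.3, 0, 80.9],
  ],
)

```text
clock: 39.62
position: [0.511, -0.0733, 0.1198]
eef_rot: [0.001, 0.99, 0.138, 0.001]
force: [-1.2, -2.6, 0.6]
finger_gap: 0.151
```

```bash
python3 -c "
from h import *
st()
plan([(.5165,-.0708,.12,12),(.5195,-.0705,.12,12)])"
```

```text
39.62 [ 0.511  -0.0733  0.1198] [0.001 0.99  0.138 0.001] F [-1.2 -2.6  0.6] gap 0.151 q [-0.3   0.28 -0.34  0.95 -0.    2.57]
psi 15.9 pos [ 0.511  -0.0733  0.1198] t 39.6
[np.float64(0.6), np.float64(-0.1), np.float64(-0.0)] 3.9
[np.float64(0.9), np.float64(-0.0), np.float64(-0.0)] 3.9
```

>>> apply_moves(
  targets=[
    [0, 0.3, -0.1, 0, 2],
    [0, 0.6, -0.1, 0, 3.9],
    [0, 0.8, -0.1, 0, 3.9],
    [0, 1, -0.1, 0, 3.9],
    [0, 1, -0.1, 0, 3.9],
  ],
)

```text
clock: 40.25
position: [0.5191, -0.0699, 0.1197]
eef_rot: [0.001, 0.994, 0.106, -0.0]
force: [-4.4, -2.5, 9.5]
finger_gap: 0.15
```

```bash
python3 -c "
from h import *
st()"
```

```text
40.25 [ 0.5191 -0.0699  0.1197] [ 0.001  0.994  0.106 -0.   ] F [-4.4 -2.5  9.5] gap 0.15 q [-0.29  0.3  -0.32  0.96 -0.    2.64]
```

>>> apply_moves(
  targets=[
    [0, 0.3, 0, 0, 0],
    [0, 0.3, 0, 0, 0],
    [0, 0, 0, 0, 0],
    [40, 0, 0, 0, 0],
    [40, 0, 0, 0, 0],
    [40, 0, 0, 0, 0],
    [40, 0, 0, -5, 0],
    [40, 0, 0, -11, 0],
    [40, -5, 0, -12, 0],
    [40, -10, 0, -12, 0],
  ],
)

```text
clock: 41.5
position: [0.422, -0.0908, 0.2397]
eef_rot: [0.001, 0.994, 0.107, 0.001]
force: [-0.1, -1.3, 0.5]
finger_gap: 0.399
```

>>> apply_moves(
  targets=[
    [40, 0, 0, 0, 0],
    [40, 0, 0, 0, 0],
    [40, 0, 0, 0, 0],
  ],
)

```text
clock: 41.88
position: [0.4228, -0.0904, 0.2382]
eef_rot: [0.0, 0.994, 0.106, 0.0]
force: [-0.2, -0.5, -0.2]
finger_gap: 0.398
```

```bash
python3 -c "
from h import *
st()
snap('wrist','w12',1.4); snap('scene','s4',1.4)
P,ok,im=pts('w12')
m=ok&(P[...,2]>.12)&(P[...,2]<.165)&(P[...,0]<.6)&(P[...,0]>.45)&(abs(P[...,1])<.12)
n,L,s,c=cv2.connectedComponentsWithStats(m.astype(np.uint8))
for i in range(1,n):
    if s[i,4]>60: q=P[L==i]; print(s[i,4],np.round(q.mean(0),4),np.round((q.max(0)+q.min(0))/2,4),np.percentile(q[:,2],90))
"
```

```text
41.88 [ 0.4228 -0.0904  0.2382] [0.    0.994 0.106 0.   ] F [-0.2 -0.5 -0.2] gap 0.398 q [-0.4   0.04 -0.32  1.21  0.    2.53]
959 [5.395e-01 1.000e-04 1.328e-01] [0.5402 0.0015 0.1285] 0.1357171921272607
500 [0.5157 0.0676 0.1281] [0.5159 0.0692 0.1265] 0.13067651466696575
310 [ 0.5148 -0.0704  0.1295] [ 0.5149 -0.0705  0.1261] 0.13081729310006524
```

View pics/w12.png

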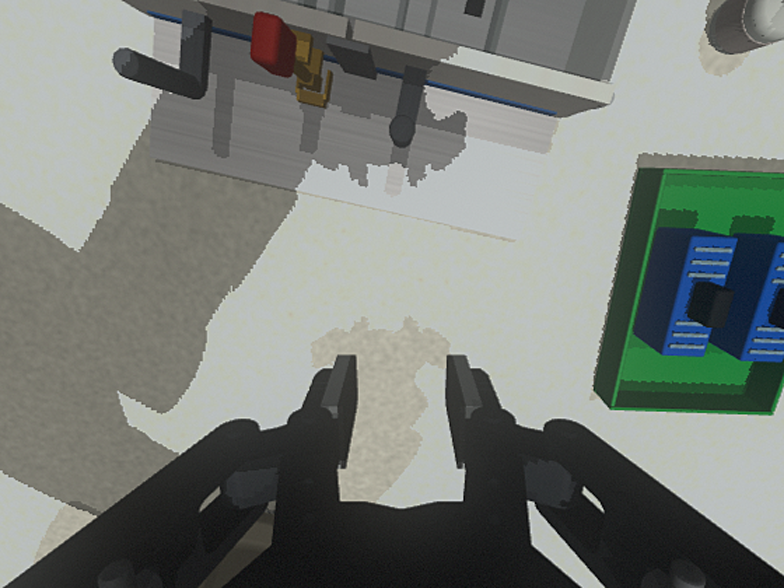

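View pics/s4.png

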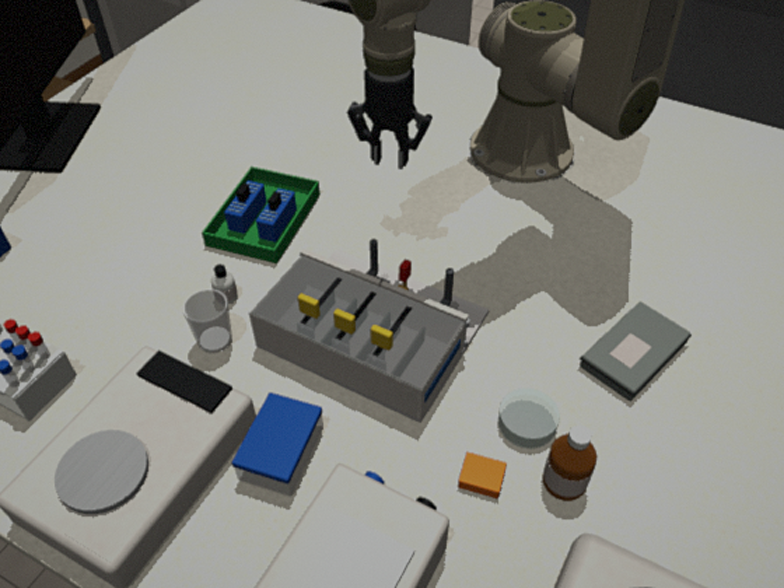

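Pictures 12 and 13 show both doors flush, both handles at x ≈ 0.515, the bolt down, and two cassettes flat in the tray. The bystanders haven't moved and the gripper is clear. Handing in.

```bash
python3 -c "
from h import *
print(order.close_job()); st()"
```

```text
the job is handed in; nothing more can be done
None
the job is handed in; nothing more can be done
```

The store is unloaded and locked, and I handed the job in at about 42 s. Only two cassettes were there, in bays 1 and 3; bay 2 was empty. I opened the right door, lifted the bolt, opened the left door and pushed both cassettes out with their ejectors. Both went into the tray, then I shut the left door, pushed its bolt down, and shut the right door last.

**Doors and bolt:** in the last wrist picture the door handles were within 1–2 mm of where they were at the start. The bolt grip's top was at 0.135–0.136 m, the same as at the start.

**Tray and bench:** both cassettes stood flat side by side in the tray, the bystanders looked unmoved, and the gripper was open and clear. The tray seems a few millimetres off its first place in the last scene picture, probably a small knock. I judged this by eye and did not measure it again, but both cassettes are still well inside it.

No check failed. The hand-in gave no verdict, and the final state reading I asked for after it returned nothing. One early move repeated part of a shift and went 6 cm too far in free space; I corrected it and it touched nothing.

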